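# Slide the glasses case into its holder and the cup onto its coaster

## Robot

A 6-joint arm with a two-finger parallel gripper is mounted at the origin on the work surface. World frame = base frame: x ahead of the robot, y to its left, z up, the work surface at z = 0. Lengths are in m, angles in degrees, forces in N, time in s.
With the tool pointing down it reaches from about 0.325 to 0.775 m from the base axis. Payload 9.3 kg.
Tool frame: the origin (TCP) lies at the very end of the fingers, on their centre line; the grasp point (between the pads) lies 19 mm behind it; z points along the fingers, y is the line along which they close (so a half turn about z gives the same grasp; the last joint's range is limited). The gripper opens to 85 mm and grips with 20 to 120 N. Pads are 22 mm wide; open, the fingers measure 114 mm over their backs; the gripper's body (76 mm by 85 mm) begins 54 mm behind the grasp point. The pads swing forward as they close: fully open they stand 13 mm farther back than shut.
Start: joints at [-8.743, 14.817, 1.232, 76.415, 0, 81.257], TCP at [0.55, -0, 0.231] pointing down, gripper open.
Joint ranges: [-174.27, 174.27], [-52.1, 104.24], [-59.71, 78.15], [-110.17, 111.67], [-87.03, 83.33], [-180, 180]. Speed limits (degrees/s): [127.2, 127.2, 159.86, 180, 180, 180].

## Interface

Orientations are given as a 3x3 rotation matrix whose columns are the frame's x, y, z axes.
In Python, from station import bot, grab_frame, camera_info gives the robot as it stands. The module is installed in compiled form; this text tells all that it offers.
- The arm moves only by the tool send_rows, never from a script. Its argument "series" is one flat list of numbers, 7 for each row, row after row: the closure, from -1 (fully open) to 1 (shut), so that 0 is half open, then the shift along the world's x, y, z normalised to -1 to 1, where 1 is 0.1 m, then the turn, a rotation vector about the world's x, y, z normalised to -1 to 1, where 1 is 90 degrees. In form: [grip, tx, ty, tz, wx, wy, wz, grip, tx, ty, tz, wx, wy, wz, ...]. A call has exactly 5 rows; each row is the pose to reach, as a shift and turn from the pose commanded when the call began; what a row does not reach only later rows make up. A row lasts 1/10 s, in which the tool goes at most 50 mm and 8.59 degrees, less where a joint would pass 70% of its speed; a pose out of reach is approached as far as the arm can. A call with a number of a shift or a turn outside -1 to 1 is refused whole. A call with a gripper value outside its range is refused whole. The fingers move at their own pace and stop on an object; the grip force is fixed at half the most. Time passes only in rows, so rows that repeat a pose let the fingers close, or fill a call up. It gives the time, the measured TCP pose, the force, the opening and the grip force at its end, in the units of the state.
- bot.sense(): the state, without advancing time (a new reading comes with each control period).
- grab_frame(name): name is "scene" or "side" or "wrist"; returns the picture (400x640x3 uint8, red, green, blue); there is no depth.
- camera_info(name): a dict with "fx", "fy", "cx", "cy" (pixels), "T" (4x4, takes a point from camera to world coordinates); the wrist camera has in their place "hand_eye" (4x4, takes a point from camera to tool coordinates, whose origin is the TCP and whose axes are the flange's). Camera axes: x right, y down, z forward; pixel columns grow to the right and rows downward; lengths in m; the calibration is good to about 2 mm. A picture is of the moment at which its call begins: read the wrist's pose just before it. camera_info takes no time and is no camera call.
- bot.finish_job(): hands the job in; it is judged then, once.
The state is a dict: "time_s": time; "q": joint angles; "qd": joint speeds; "joint_efforts": joint torques, N m; "tcp_pos": TCP position; "tcp_rot": TCP orientation; "force": force on the tool from outside, world axes, zero at the start; "ft_torque": the same for the moment, N m; "grip_width": opening from 0.0 (shut) to 1.0 (fully open); "finger_force": force on a finger pad.
Only numpy, scipy, OpenCV 4.12 (cv2) and the standard library are available. Lean on these libraries where they do the work, as an engineer would, in place of code of your own. Each camera call takes 0.05 s, during which the arm holds its last target. There are 200 camera calls.

## Task

Tidy the coffee table after tea, pushing things gently along the table top with the fingertips, without picking anything up: slide the dark glasses case lengthwise into the open-fronted wooden holder until its end rests against the holder's back wall, and slide the cup until its whole foot stands on the round coaster. Do them in either order, keep the cup upright and leave everything else on the table where it is.

Things in the scene. Friction and masses are not known exactly. Their poses are not given: they have to be found in the camera images.
- case: hard glasses case, dark navy with a thin brass seam; a box 64 (x) by 150 (y) by 38 mm (z) with edges rounded at 12 mm, 160 g (hidden 0.7 to 1.4 times that). Loose, it lies flat on the table in front of the holder, somewhat askew. Origin: centre of its underside; its long axis is y; its +y end is the one nearer the holder
- holder: heavy light-wood holder fixed to the table: two side walls 30 mm high and a back wall 34 mm high, open in front and on top, floor flush with the table (green felt). Origin: on the table, mid-mouth between the front ends of the side walls. +y points into it. Inner faces: sides at x = -40 and +40 mm, from y = 0 to 100 mm. With the case fully in, the case's origin is at y = +25 mm
- holder_back (a point): inner face of the holder's back wall, at its middle, at table height; 100 mm from the mouth; axes as the holder's. The side walls are 14 mm thick, the back wall 16 mm. In front of the mouth two guide wings, 30 mm high, flare outwards at 0.5 rad as far as 36 mm before the mouth, where they are about 110 mm apart inside
- cup: cream empty handleless stoneware cup with a green leaf-like diamond; round, outer diameter 72 mm from 12 mm height to the rim, foot 68 mm, 75 mm high, 320 g (hidden 0.7 to 1.4 times that). Loose, upright. Origin: centre of its foot
- coaster: flat round coaster, cream with a red-brown border, 112 mm in diameter, about 1 mm thick, stuck to the table; it gives no step, the cup slides onto it freely. Origin: its centre on the table. The whole foot is on it when the centres are within 22 mm
- jug: loose green glazed jug 165 mm high, up to 120 mm wide, with yellow daffodils up to 0.3 m; origin: centre of its foot. To be left alone
- remote: loose black remote control, 45 (x) by 165 (y) by 18 mm, flat on the table; origin: centre of its underside. To be left alone
- tin: loose round blue tin, 57 mm in diameter, 45 mm high; origin: centre of its underside. To be left alone
- candle: loose brass holder with a short candle, 80 mm in diameter, 48 mm high; origin: centre of its underside. To be left alone
There are look-alikes about, which are no part of the job. Leave any purple or red look-alike of the cup alone.

How it is judged:
By the outcome, as a careful person would: the job done as asked, in the order asked, and still so for the second after the job is handed in, with the robot touching nothing.
It also fails if it takes over 64 s, if anything falls off the work surface, if the arm or the gripper's body presses on something with over 40 N, if the wrist force passes 120 N, or if a joint passes its speed limit or range.

## Working session

There is one attempt and no reset: what is moved stays moved. The work goes in short steps, Python scripts to look and compute and a tool call to move; the robot and the scene stay as the last step left them, time stands still between calls to the robot, and variables do not carry over. Pictures are saved under pics/ and viewed, at most 10 in all, crops included, and the job is handed in when it is done.

Besides the shell and the picture viewer there is one more tool, called after "Request:" in YAML: its name, and indented under it one key for each argument. send_rows: Moves the arm, as the interface text tells. Its arguments: {"type":"object","properties":{"series":{"type":"array"}},"required":["series"]}

```bash
mkdir -p pics; python3 - <<'E'
from station import bot, grab_frame, camera_info
import cv2,numpy as np
for n in("scene","side"):
    f=grab_frame(n); cv2.imwrite(f"pics/{n}0.png",f[:,:,::-1]); c=camera_info(n); print(n,c["fx"],c["fy"],c["cx"],c["cy"],np.round(c["T"],3).tolist())
s=bot.sense(); print(s["time_s"],s["tcp_pos"],np.round(s["tcp_rot"],3).tolist(),camera_info("wrist"))
E
```

```text
scene 513.1967383478228 513.1967383478228 316.15143555743435 201.21667098311502 [[0.096, 0.636, -0.766, 1.66], [0.995, -0.061, 0.074, -0.138], [0.0, -0.77, -0.639, 0.961], [0.0, 0.0, 0.0, 1.0]]
side 384.2463698083443 384.2463698083443 316.4590186698197 200.74893995881894 [[0.951, -0.154, 0.267, 0.285], [-0.308, -0.513, 0.801, -0.836], [0.014, -0.845, -0.535, 0.58], [0.0, 0.0, 0.0, 1.0]]
0.1 [5.49754664e-01 3.52042614e-05 2.30719453e-01] [[-0.0, 1.0, -0.001], [1.0, 0.0, 0.0], [0.0, -0.001, -1.0]] {'fx': 329.2882489794001, 'fy': 329.2882489794001, 'cx': 322.51511006921027, 'cy': 202.19698334293986, 'hand_eye': array([[-1.19682898e-03, -9.60789431e-01, -2.77276462e-01,
         7.08971396e-02],
       [ 9.99999043e-01, -9.57358339e-04, -9.99031989e-04,
         7.85058701e-04],
       [ 6.94406444e-04, -2.77277392e-01,  9.60789657e-01,
        -1.43555839e-01],
       [ 0.00000000e+00,  0.00000000e+00,  0.00000000e+00,
         1.00000000e+00]])}
```

View pics/scene0.png

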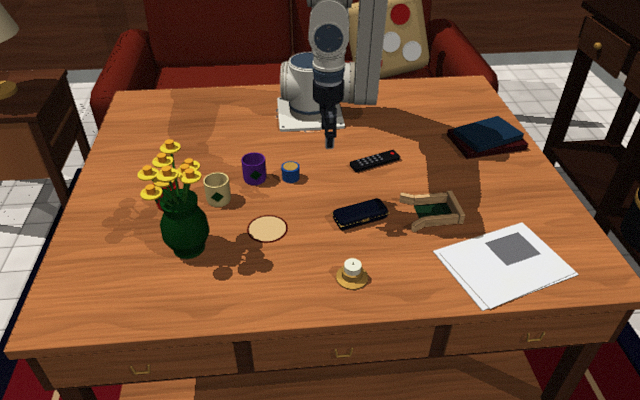

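View pics/side0.png

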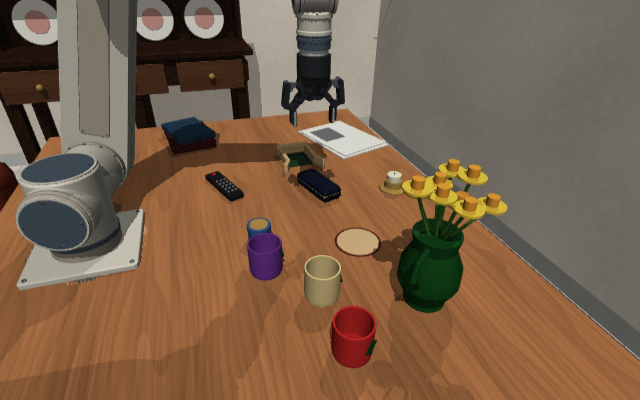

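Candidates for the cup: cream cup with green diamond at scene (217,190) / side (322,281); purple look-alike at scene (254,168) / side (265,256); red one at side (353,336), hidden behind the daffodils in scene. I choose the cream one. For the case, the candidates are the dark navy case at scene (361,214), the remote (375,161) and the books (487,137). I choose the one in front of the holder. Next is one close crop to check both.

```bash
cat > h.py <<'E'
import cv2,numpy as np
from station import bot,grab_frame,camera_info
def ray(n,uv):
    c=camera_info(n)
    if n=="wrist":
        s=bot.sense();T=np.eye(4);T[:3,:3]=s["tcp_rot"];T[:3,3]=s["tcp_pos"];T=T@c["hand_eye"]
    else: T=np.array(c["T"])
    uv=np.atleast_2d(np.array(uv,float))
    d=np.c_[(uv[:,0]-c["cx"])/c["fx"],(uv[:,1]-c["cy"])/c["fy"],np.ones(len(uv))]@T[:3,:3].T
    return T[:3,3],d
def plane(n,uv,z):
    o,d=ray(n,uv); return (o+d*((z-o[2])/d[:,2])[:,None])[:,:2]
def up(img,x0,y0,x1,y1,k,name): cv2.imwrite(name,cv2.resize(img[y0:y1,x0:x1,::-1],None,fx=k,fy=k,interpolation=cv2.INTER_CUBIC))
E
python3 - <<'E'
from h import *
a=cv2.imread("pics/scene0.png")[:,:,::-1]; b=cv2.imread("pics/side0.png")[:,:,::-1]
A=cv2.resize(a[140:300,180:480],None,fx=2.6,fy=2.6,interpolation=cv2.INTER_CUBIC)
cv2.imwrite("pics/crop0.png",A[:,:,::-1])
# coaster
for n,im,r in(("scene",a,(240,205,295,250)),("side",b,(330,220,386,262))):
    x0,y0,x1,y1=r; h=cv2.cvtColor(np.ascontiguousarray(im[y0:y1,x0:x1]),cv2.COLOR_RGB2HSV)
    print(n, im[(229 if n=="scene" else 242),(268 if n=="scene" else 358)], h[h.shape[0]//2,h.shape[1]//2])
    c=h[h.shape[0]//2,h.shape[1]//2].astype(int); m=((abs(h.astype(int)-c)<[8,35,40]).all(2)).astype(np.uint8)
    k=max(cv2.findContours(m,0,1)[0],key=cv2.contourArea)[:,0]+[x0,y0]
    p=plane(n,k,.001); print((p.max(0)+p.min(0))/2,p.max(0)-p.min(0))
# cup: cream mask
for n,im,r in(("scene",a,(195,165,240,212)),("side",b,(298,250,348,310))):
    x0,y0,x1,y1=r; h=cv2.cvtColor(np.ascontiguousarray(im[y0:y1,x0:x1]),cv2.COLOR_RGB2HSV).astype(int)
    m=((h[:,:,0]>18)&(h[:,:,0]<35)&(h[:,:,1]<140)&(h[:,:,2]>70)).astype(np.uint8)
    k=max(cv2.findContours(m,0,1)[0],key=cv2.contourArea)[:,0]+[x0,y0]
    lo,hi=k.min(0),k.max(0); print(n,lo,hi)
    mid=(lo[0]+hi[0])/2; print("front foot",plane(n,[mid,hi[1]+.5],0),"far rim",plane(n,[mid,lo[1]-.5],.075), "dir",(lambda d:d[1][0,:2]/np.linalg.norm(d[1][0,:2]))(ray(n,[mid,hi[1]])))
f=grab_frame("wrist"); cv2.imwrite("pics/w0.png",f[:,:,::-1])
E
```

```text
scene [218 184 129] [ 18 102 218]
[ 0.6113368  -0.17180933] [0.09634859 0.09932117]
side [195 165 121] [ 18  97 198]
[ 0.61342683 -0.16924756] [0.09918862 0.09837407]
scene [204 173] [230 206]
front foot [[ 0.50375656 -0.31415402]] far rim [[ 0.44015302 -0.30827858]] dir [-0.98855824 -0.15083965]
side [304 255] [341 306]
front foot [[ 0.4661815  -0.34042939]] far rim [[ 0.4864885  -0.27528199]] dir [0.34327181 0.93923611]
```

View pics/crop0.png

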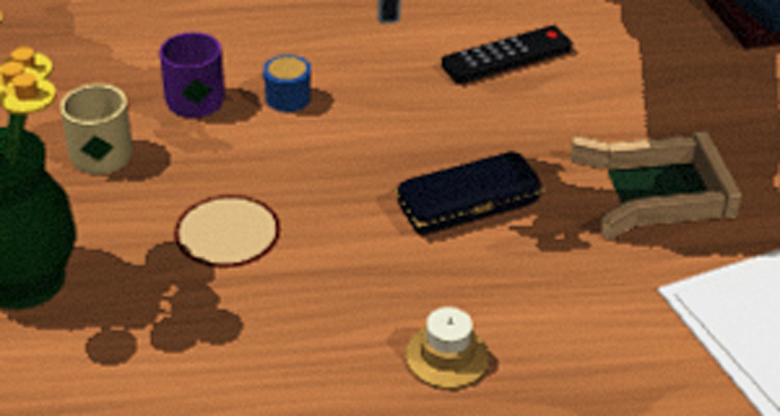

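View pics/w0.png

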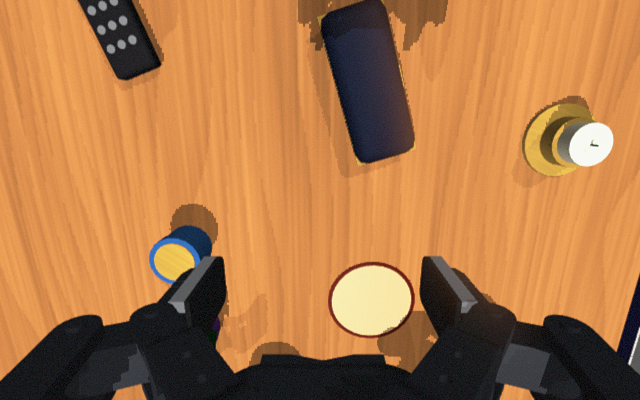

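The crop confirms the cream cup with the green diamond, the case in front of the holder, and the red-bordered coaster. The wrist view shows the case cut off at the top (368,80), the coaster at (371,299), the tin at (178,260) and the candle at (575,145). Next I get rough positions for the obstacles, then move for a better view of the holder.

```bash
python3 - <<'E'
from h import *
S=lambda *a:np.round(plane("scene",a,0),3).tolist()
D=lambda *a:np.round(plane("side",a,0),3).tolist()
print("purple front foot",S(254,184),D(266,278),"red",D(353,364),"tin",S(290,182),D(259,243),"jug",S(187,257),D(427,309),"jug wide z.08",plane("scene",[[161,222],[209,222]],.08))
print("holder wingL tip,wingR tip,back corners",plane("scene",[[401,194],[412,223],[452,193],[462,213]],.03),"candle",S(351,284),"remote",S(375,161),"case", plane("scene",[[361,209]],.038))
E
```

```text
purple front foot [[0.407, -0.207]] [[0.376, -0.23]] red [[0.475, -0.476]] tin [[0.408, -0.097]] [[0.384, -0.108]] jug [[0.701, -0.381]] [[0.66, -0.407]] jug wide z.08 [[ 0.64831064 -0.43904458]
 [ 0.66009235 -0.3166528 ]]
holder wingL tip,wingR tip,back corners [[0.53438524 0.21752286]
 [0.65995131 0.21930603]
 [0.54399733 0.36556694]
 [0.63277636 0.36669863]] candle [[0.832, 0.028]] remote [[0.323, 0.183]] case [[0.59842576 0.08966457]]
```

Request:
send_rows:
  series: [0,0.2,0.5,0.2,0,0,0,0,0.4,0.9,0.4,0,0,0,0,0.6,1,0.6,0,0,0,0,0.8,1,0.6,0,0,0,0,0.8,1,0.6,0,0,0]

```text
time_s: 0.65
tcp_pos: [0.6318, 0.1007, 0.2902]
tcp_rot: [[-0.001, 1.0, -0.0], [1.0, 0.001, -0.0], [-0.0, -0.0, -1.0]]
force: [-0.1, -0.6, -0.3]
grip_width: 0.499
finger_force: 0.0
```

```bash
python3 - <<'E'
from h import *
f=grab_frame("wrist"); cv2.imwrite("pics/w1.png",f[:,:,::-1]); s=bot.sense();print(s["time_s"],s["tcp_pos"],s["grip_width"],s["tcp_rot"])
np.savez("w1.npz",p=s["tcp_pos"],r=s["tcp_rot"])
E
```

```text
0.7 [0.63055821 0.10030369 0.29001724] 0.5001867376449515 [[-5.37025179e-04  9.99998496e-01 -1.64914924e-03]
 [ 9.99999852e-01  5.36881232e-04 -8.77270704e-05]
 [-8.68415412e-05 -1.64919611e-03 -9.99998636e-01]]
```

View pics/w1.png

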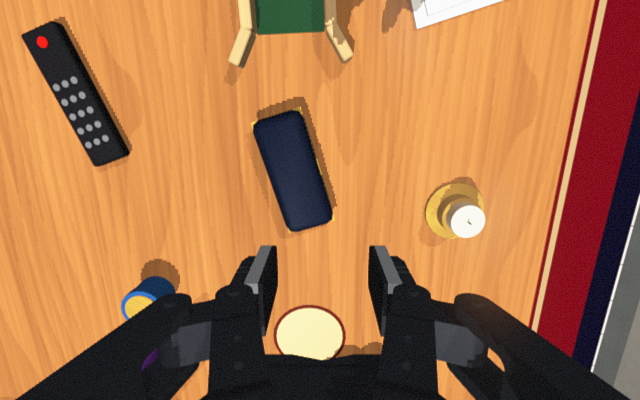

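The wrist view now shows the whole case (292,170), both holder wings (240,48) and (339,42), the front edge of the green felt (row 33), and the candle at (460,215).

```bash
python3 - <<'E'
from h import *
im=cv2.imread("pics/w1.png")[:,:,::-1]
r=lambda p:np.round(p,4).tolist()
sub=im[95:240,240:345].astype(int)
m=((sub.sum(2)<200)&(sub[:,:,2]>=sub[:,:,0]-5)).astype(np.uint8)
k=max(cv2.findContours(m,0,1)[0],key=cv2.contourArea)[:,0]+[240,95]
for z in(.019,.030,.038):
    c,s,a=cv2.minAreaRect((plane("wrist",k,z)*1000).astype(np.float32)); print(z,c,s,a)
g=im[:60,220:360].astype(int); m=((g[:,:,1]>g[:,:,0]+15)&(g[:,:,1]>g[:,:,2])).astype(np.uint8)
k=max(cv2.findContours(m,0,1)[0],key=cv2.contourArea)[:,0]+[220,0]
print(k.min(0),k.max(0)); 
for row in(5,15,25,30):
    q=k[k[:,1]==row]
    if len(q): print(row,r(plane("wrist",[[q[:,0].min()-.5,row],[q[:,0].max()+.5,row]],0)))
for col in(265,290,315):
    q=k[k[:,0]==col]; print(col,r(plane("wrist",[col,q[:,1].max()+.5],0)))
print("wing tips z.03",r(plane("wrist",[[230,63],[241,67],[345,62],[352,57]],.03)))
# scene felt / back corners
E
```

```text
0.019 (593.9503784179688, 89.74494171142578) (63.304378509521484, 150.3914337158203) 16.703140258789062
0.03 (594.9478149414062, 91.90658569335938) (61.62465286254883, 146.40097045898438) 16.703166961669922
0.038 (595.6731567382812, 93.47870635986328) (60.403076171875, 143.4988555908203) 16.703125
[255   0] [323  33]
5 [[0.5523, 0.286], [0.6306, 0.2859]]
15 [[0.5517, 0.2755], [0.6318, 0.2754]]
25 [[0.5534, 0.2649], [0.6318, 0.2648]]
30 [[0.5531, 0.2595], [0.6318, 0.2595]]
265 [[0.5619, 0.2558]]
290 [[0.5918, 0.2568]]
315 [[0.6216, 0.2589]]
wing tips z.03 [[0.5254, 0.2195], [0.5376, 0.2153], [0.6562, 0.2205], [0.664, 0.2257]]
```

Measurements agree with the given sizes: 63×150 mm rectangle, 80 mm felt.
- Case: centre (0.595, 0.0905), yaw +16.7°.
- Holder: mouth (0.592, 0.257), yaw about +2.5°.

Plan for the case: nudge its −x side near the front end towards +x to align it, then push it straight in with two fingertips.

Request:
send_rows:
  series: [1,-0.4,0.15,-0.3,0,0,0,1,-0.8,0.3,-0.7,0,0,0,1,-1,0.34,-1,0,0,0,1,-1,0.34,-1,0,0,0,1,-1,0.34,-1,0,0,0]

```text
time_s: 1.2
tcp_pos: [0.5284, 0.1338, 0.191]
tcp_rot: [[-0.0, 1.0, -0.002], [1.0, 0.0, -0.0], [-0.0, -0.002, -1.0]]
force: [0.4, 0.0, 0.6]
grip_width: -0.002
finger_force: 0.0
```

Request:
send_rows:
  series: [1,-0.2,0,-0.4,0,0,0,1,-0.2,0,-0.8,0,0,0,1,-0.2,0,-1,0,0,0,1,-0.2,0,-1,0,0,0,1,-0.2,0,-1,0,0,0]

```text
time_s: 1.7
tcp_pos: [0.5118, 0.1338, 0.0928]
tcp_rot: [[0.001, 1.0, 0.002], [1.0, -0.001, 0.0], [0.0, 0.002, -1.0]]
force: [0.2, -0.1, 0.4]
grip_width: -0.001
finger_force: 0.0
```

Request:
send_rows:
  series: [1,0,0,-0.4,0,0,0,1,0,0,-0.65,0,0,0,1,0,0,-0.78,0,0,0,1,0,0,-0.78,0,0,0,1,0,0,-0.78,0,0,0]

```text
time_s: 2.2
tcp_pos: [0.5116, 0.134, 0.015]
tcp_rot: [[0.0, 1.0, 0.003], [1.0, -0.0, 0.0], [0.0, 0.003, -1.0]]
force: [-0.6, -0.1, 0.4]
grip_width: -0.001
finger_force: 0.0
```

Request:
send_rows:
  series: [1,0.08,0,0,0,0,0,1,0.16,0,0,0,0,0,1,0.22,0,0,0,0,0,1,0.26,0,0,0,0,0,1,0.3,0,0,0,0,0]

```text
time_s: 2.7
tcp_pos: [0.5403, 0.134, 0.0133]
tcp_rot: [[-0.0, 1.0, -0.0], [1.0, 0.0, 0.0], [0.0, -0.0, -1.0]]
force: [-1.0, 0.0, 0.4]
grip_width: -0.001
finger_force: 0.3
```

Request:
send_rows:
  series: [1,0.04,0,0,0,0,0,1,0.08,0,0,0,0,0,1,0.12,0,0,0,0,0,1,0.15,0,0,0,0,0,1,0.15,0,0,0,0,0]

```text
time_s: 3.2
tcp_pos: [0.5555, 0.134, 0.0132]
tcp_rot: [[0.0, 1.0, 0.0], [1.0, -0.0, -0.0], [-0.0, 0.0, -1.0]]
force: [-0.5, 0.6, 0.3]
grip_width: 0.003
finger_force: 0.0
```

```bash
python3 - <<'E'
from h import *
s=bot.sense();print(s["time_s"],s["tcp_pos"],s["force"])
f=grab_frame("scene"); up(f,310,165,480,265,4,"pics/s1.png"); cv2.imwrite("pics/scene1.png",f[:,:,::-1])
E
```

```text
3.2 [0.55545749 0.13397799 0.0132388 ] [-0.49767508  0.61676866  0.30855535]
```

View pics/s1.png

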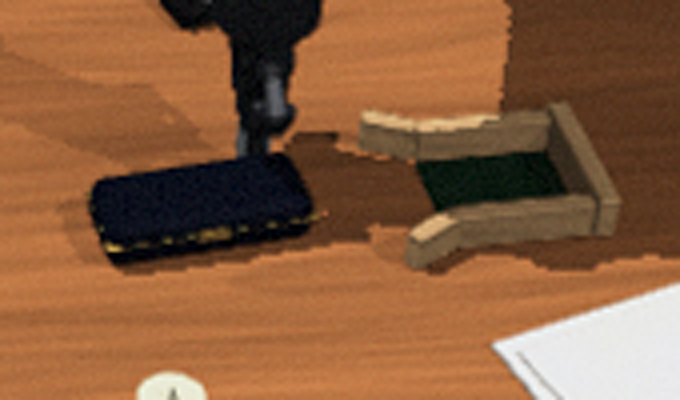

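The case (approx. crop (200,205)) has swung nearly parallel to the holder. The fingertip is still at its side, so I lift off and measure from above.

Request:
send_rows:
  series: [1,-0.25,0,0,0,0,0,1,-0.25,0,0.4,0,0,0,1,-0.25,0,0.8,0,0,0,1,-0.1,-0.15,1,0,0,0,1,0.2,-0.4,1,0,0,0]

```text
time_s: 3.75
tcp_pos: [0.5756, 0.0949, 0.1175]
tcp_rot: [[-0.003, 1.0, 0.006], [1.0, 0.003, 0.0], [0.0, 0.006, -1.0]]
force: [0.2, 0.1, -0.4]
grip_width: 0.005
finger_force: 0.0
```

Request:
send_rows:
  series: [0,0.2,-0.1,0.5,0,0,0,0,0.25,-0.2,1,0,0,0,0,0.25,-0.2,1,0,0,0,0,0.25,-0.2,1,0,0,0,0,0.25,-0.2,1,0,0,0]

```text
time_s: 4.25
tcp_pos: [0.5993, 0.0741, 0.2123]
tcp_rot: [[-0.0, 1.0, -0.001], [1.0, 0.0, 0.0], [0.0, -0.001, -1.0]]
force: [-0.2, -0.2, -0.8]
grip_width: 0.5
finger_force: 0.0
```

```bash
cat >> h.py <<'E'
def case(name):
    s=bot.sense(); print(s["time_s"],np.round(s["tcp_pos"],4),s["grip_width"]); im=grab_frame("wrist"); cv2.imwrite(name,im[:,:,::-1])
    I=im.astype(int); m=((I.sum(2)<200)&(I[:,:,2]>=I[:,:,0]-5)).astype(np.uint8)
    for k in cv2.findContours(m,0,1)[0]:
        A=cv2.contourArea(k)
        if A<2500: continue
        k=k[:,0]; c,s,a=cv2.minAreaRect((plane("wrist",k,.022)*1000).astype(np.float32)); print(A,k.min(0),k.max(0),np.round(c,1),np.round(s,1),round(a,1))
    m=((I[:,:,1]>I[:,:,0]+15)&(I[:,:,1]>I[:,:,2])).astype(np.uint8)
    k=cv2.findContours(m[:150],0,1)[0]
    if k:
        k=max(k,key=cv2.contourArea)[:,0]; print("felt",k.min(0),k.max(0))
        for row in range(2,k[:,1].max(),8):
            q=k[k[:,1]==row]; print(row,np.round(plane("wrist",[[q[:,0].min()-.5,row],[q[:,0].max()+.5,row]],0),4).tolist())
E
python3 -c "from h import *;case('pics/w2.png')"
```

```text
4.25 [0.5993 0.0741 0.2123] 0.5002119925432316
40623.5 [ 17 213] [639 399] [597.8 -87.8] [779.4 248.1] 0.1
8712.0 [292  86] [367 235] [608.7  88.3] [ 63. 150.] 7.3
7633.0 [0 0] [113 152] [344.3 173.6] [ 49.4 141.7] 20.1
```

Case is at (0.609, 0.089) with yaw 7.3° (63×150, as it should be). Pushing along its own axis and then easing the heading to 2.5° brings it onto the holder's axis. I go behind it now.

Request:
send_rows:
  series: [0.45,0.1,-0.4,-0.1,0,0,0.04,0.45,0.2,-0.8,-0.4,0,0,0.08,0.45,0.22,-0.92,-0.8,0,0,0.08,0.45,0.22,-0.92,-1,0,0,0.08,0.45,0.22,-0.92,-1,0,0,0.08]

```text
time_s: 4.8
tcp_pos: [0.6194, -0.0179, 0.1088]
tcp_rot: [[-0.125, 0.992, -0.008], [0.992, 0.125, 0.001], [0.002, -0.008, -1.0]]
force: [-0.0, 0.8, 0.8]
grip_width: 0.271
finger_force: 0.0
```

Request:
send_rows:
  series: [0.45,0,0,-0.4,0,0,0,0.45,0,0,-0.75,0,0,0,0.45,0,0,-1,0,0,0,0.45,0,0,-1,0,0,0,0.45,0,0,-1,0,0,0]

```text
time_s: 5.3
tcp_pos: [0.6223, -0.0175, 0.0143]
tcp_rot: [[-0.126, 0.992, 0.0], [0.992, 0.126, -0.0], [-0.0, 0.0, -1.0]]
force: [-0.8, -0.2, 1.1]
grip_width: 0.272
finger_force: 0.0
```

Request:
send_rows:
  series: [0.45,0,0.06,-0.02,0,0,0,0.45,-0.01,0.12,-0.02,0,0,0,0.45,-0.02,0.18,-0.02,0,0,0,0.45,-0.03,0.24,-0.02,0,0,0,0.45,-0.04,0.3,-0.02,0,0,0]

```text
time_s: 5.8
tcp_pos: [0.6181, 0.0125, 0.0117]
tcp_rot: [[-0.126, 0.992, 0.001], [0.992, 0.126, -0.0], [-0.0, 0.001, -1.0]]
force: [-0.2, -1.8, 0.4]
grip_width: 0.279
finger_force: 0.5
```

Request:
send_rows:
  series: [0.45,-0.01,0.06,0,0,0,0,0.45,-0.015,0.12,0,0,0,0,0.45,-0.02,0.18,0,0,0,0,0.45,-0.03,0.24,0,0,0,0,0.45,-0.035,0.3,0,0,0,0]

```text
time_s: 6.3
tcp_pos: [0.6144, 0.0425, 0.0112]
tcp_rot: [[-0.125, 0.992, -0.0], [0.992, 0.125, -0.0], [0.0, -0.0, -1.0]]
force: [0.4, -1.4, 0.9]
grip_width: 0.274
finger_force: 0.5
```

Request:
send_rows:
  series: [0.45,-0.005,0.05,0,0,0,0,0.45,-0.01,0.1,0,0,0,0,0.45,-0.02,0.15,0,0,0,0,0.45,-0.025,0.2,0,0,0,0,0.45,-0.025,0.2,0,0,0,0]

```text
time_s: 6.8
tcp_pos: [0.6118, 0.0628, 0.0112]
tcp_rot: [[-0.126, 0.992, -0.0], [0.992, 0.126, 0.0], [0.0, -0.0, -1.0]]
force: [-0.0, -0.3, 0.6]
grip_width: 0.28
finger_force: 0.0
```

```bash
python3 - <<'E'
from h import *
s=bot.sense();print(s["time_s"],np.round(s["tcp_pos"],4),s["force"])
f=grab_frame("scene"); cv2.imwrite("pics/scene2.png",f[:,:,::-1]); w=grab_frame("wrist"); cv2.imwrite("pics/w3.png",w[:,:,::-1])
a=cv2.resize(f[165:265,330:480],(750,500),interpolation=cv2.INTER_CUBIC)
cv2.imwrite("pics/s2.png",a[:,:,::-1])
I=f[180:250,330:400].astype(int)
E
```

```text
6.8 [0.6118 0.0628 0.0112] [-0.02112851 -0.32225874  0.61454848]
```

View pics/w3.png

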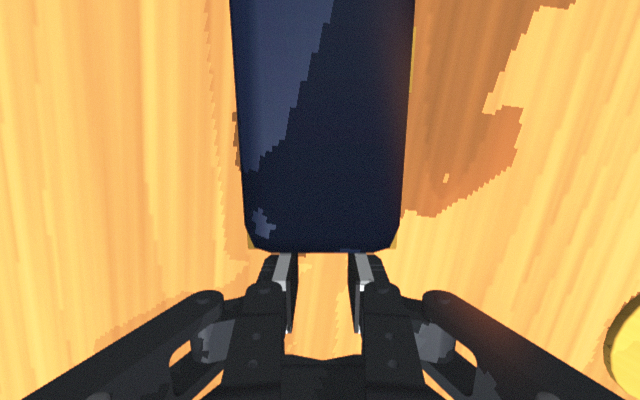

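The wrist picture shows the case squarely against both fingertips, end centred near (322,250). I continue along the curve.

Request:
send_rows:
  series: [0.45,-0.015,0.07,0,0,0,-0.005,0.45,-0.03,0.14,0,0,0,-0.01,0.45,-0.04,0.21,0,0,0,-0.016,0.45,-0.055,0.28,0,0,0,-0.022,0.45,-0.07,0.35,0,0,0,-0.027]

```text
time_s: 7.4
tcp_pos: [0.6048, 0.0977, 0.0112]
tcp_rot: [[-0.083, 0.997, -0.0], [0.997, 0.083, 0.0], [0.0, -0.0, -1.0]]
force: [0.6, -0.3, -0.0]
grip_width: 0.273
finger_force: 0.3
```

Request:
send_rows:
  series: [0.45,-0.012,0.07,0,0,0,-0.005,0.45,-0.024,0.14,0,0,0,-0.01,0.45,-0.036,0.21,0,0,0,-0.016,0.45,-0.048,0.28,0,0,0,-0.022,0.45,-0.055,0.35,0,0,0,-0.027]

```text
time_s: 7.9
tcp_pos: [0.5994, 0.1326, 0.0113]
tcp_rot: [[-0.04, 0.999, -0.0], [0.999, 0.04, 0.0], [0.0, -0.0, -1.0]]
force: [-0.5, -0.3, -0.2]
grip_width: 0.277
finger_force: 0.3
```

```bash
python3 - <<'E'
from h import *
s=bot.sense();print(s["time_s"],np.round(s["tcp_pos"],4),s["force"])
f=grab_frame("scene"); cv2.imwrite("pics/scene3.png",f[:,:,::-1]); 
up(f,340,165,490,265,5,"pics/s3.png")
E
```

```text
7.9 [0.5994 0.1326 0.0113] [-0.50661526 -0.2570087  -0.20834462]
```

View pics/s3.png

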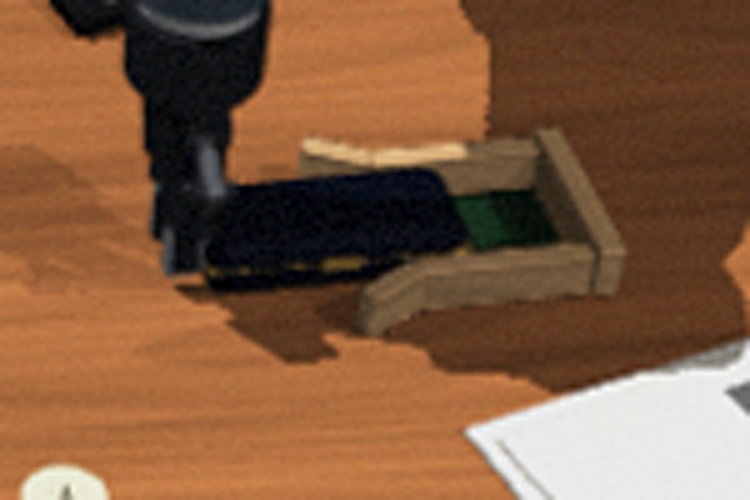

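The nose of the case is inside the mouth with a clear gap on both sides (crop (450,215)). I push straight on, then creep until the back wall is felt.

Request:
send_rows:
  series: [0.45,-0.007,0.07,0,0,0,0,0.45,-0.013,0.14,0,0,0,0,0.45,-0.018,0.21,0,0,0,0,0.45,-0.022,0.28,0,0,0,0,0.45,-0.025,0.35,0,0,0,0]

```text
time_s: 8.45
tcp_pos: [0.597, 0.1676, 0.0113]
tcp_rot: [[-0.041, 0.999, 0.0], [0.999, 0.041, -0.0], [-0.0, 0.0, -1.0]]
force: [0.1, -0.4, 1.5]
grip_width: 0.27
finger_force: 0.4
```

Request:
send_rows:
  series: [0.45,-0.002,0.05,0,0,0,0,0.45,-0.005,0.1,0,0,0,0,0.45,-0.008,0.15,0,0,0,0,0.45,-0.01,0.2,0,0,0,0,0.45,-0.012,0.24,0,0,0,0]

```text
time_s: 8.95
tcp_pos: [0.5958, 0.1914, 0.0113]
tcp_rot: [[-0.041, 0.999, 0.0], [0.999, 0.041, -0.0], [-0.0, 0.0, -1.0]]
force: [0.1, -2.1, 0.5]
grip_width: 0.272
finger_force: 0.5
```

Request:
send_rows:
  series: [0.45,0,0.01,0,0,0,0,0.45,0,0.02,0,0,0,0,0.45,0,0.03,0,0,0,0,0.45,0,0.04,0,0,0,0,0.45,0,0.04,0,0,0,0]

```text
time_s: 9.45
tcp_pos: [0.5958, 0.195, 0.0113]
tcp_rot: [[-0.041, 0.999, 0.0], [0.999, 0.041, -0.0], [-0.0, 0.0, -1.0]]
force: [0.5, -1.7, 0.6]
grip_width: 0.276
finger_force: 0.5
```

Request:
send_rows:
  series: [0.45,0,0.01,0,0,0,0,0.45,0,0.02,0,0,0,0,0.45,0,0.03,0,0,0,0,0.45,0,0.03,0,0,0,0,0.45,0,0.03,0,0,0,0]

```text
time_s: 9.95
tcp_pos: [0.5963, 0.1951, 0.0113]
tcp_rot: [[-0.039, 0.999, 0.001], [0.999, 0.039, -0.005], [-0.005, 0.0, -1.0]]
force: [2.6, -14.8, 2.0]
grip_width: 0.273
finger_force: 7.8
```

Request:
send_rows:
  series: [0.45,0,0.01,0,0,0,0,0.45,0,0.02,0,0,0,0,0.45,0,0.02,0,0,0,0,0.45,0,0.02,0,0,0,0,0.45,0,0.02,0,0,0,0]

```text
time_s: 10.45
tcp_pos: [0.5964, 0.1951, 0.0113]
tcp_rot: [[-0.037, 0.999, 0.0], [0.999, 0.037, -0.009], [-0.009, 0.0, -1.0]]
force: [1.3, -25.4, 3.0]
grip_width: 0.277
finger_force: 12.6
```

There is a firm stop at y=0.195, where the fully-in geometry puts it (0.196), so the case is home. I retreat and travel to behind the cup.

Request:
send_rows:
  series: [0.45,0,-0.1,0,0,0,0,0.45,0,-0.3,0,0,0,0,0.45,0,-0.5,0.3,0,0,0,0,0,-0.5,0.7,0,0,0,0,0,-0.5,1,0,0,0]

```text
time_s: 10.95
tcp_pos: [0.596, 0.1495, 0.1133]
tcp_rot: [[-0.04, 0.999, 0.001], [0.999, 0.04, 0.001], [0.001, 0.001, -1.0]]
force: [1.2, -0.2, 0.4]
grip_width: 0.5
finger_force: 0.0
```

Request:
send_rows:
  series: [0,-0.06,-0.2,0.2,0,0,-0.02,0,-0.12,-0.4,0.4,0,0,-0.04,0,-0.18,-0.6,0.5,0,0,-0.06,0,-0.24,-0.8,0.5,0,0,-0.08,0,-0.3,-1,0.5,0,0,-0.1]

```text
time_s: 11.45
tcp_pos: [0.5656, 0.0495, 0.1617]
tcp_rot: [[0.117, 0.993, 0.001], [0.993, -0.117, 0.001], [0.001, 0.001, -1.0]]
force: [1.2, -0.1, 0.6]
grip_width: 0.501
finger_force: 0.0
```

Request:
send_rows:
  series: [0,-0.06,-0.2,0,0,0,-0.02,0,-0.12,-0.4,0,0,0,-0.04,0,-0.18,-0.6,0,0,0,-0.06,0,-0.24,-0.8,0,0,0,-0.08,0,-0.3,-1,0,0,0,-0.1]

```text
time_s: 11.95
tcp_pos: [0.5355, -0.0505, 0.1613]
tcp_rot: [[0.271, 0.963, 0.0], [0.963, -0.271, 0.001], [0.001, 0.0, -1.0]]
force: [0.3, -0.4, 0.5]
grip_width: 0.497
finger_force: 0.0
```

Request:
send_rows:
  series: [0,-0.06,-0.2,0,0,0,-0.02,0,-0.12,-0.4,0,0,0,-0.04,0,-0.18,-0.6,0,0,0,-0.06,0,-0.24,-0.8,0,0,0,-0.08,0,-0.3,-1,0,0,0,-0.1]

```text
time_s: 12.45
tcp_pos: [0.5055, -0.1506, 0.1613]
tcp_rot: [[0.418, 0.908, 0.0], [0.908, -0.418, 0.001], [0.001, 0.0, -1.0]]
force: [-0.2, 0.9, 0.6]
grip_width: 0.501
finger_force: 0.0
```

Request:
send_rows:
  series: [0,-0.06,-0.2,0,0,0,-0.02,0,-0.12,-0.4,0,0,0,-0.04,0,-0.18,-0.6,0,0,0,-0.06,0,-0.24,-0.8,0,0,0,-0.08,0,-0.3,-1,0,0,0,-0.1]

```text
time_s: 12.95
tcp_pos: [0.4756, -0.2506, 0.1613]
tcp_rot: [[0.555, 0.832, 0.001], [0.832, -0.555, 0.001], [0.001, 0.0, -1.0]]
force: [1.0, -1.3, 0.6]
grip_width: 0.499
finger_force: 0.0
```

Request:
send_rows:
  series: [0,-0.06,-0.2,0,0,0,-0.02,0,-0.12,-0.4,0,0,0,-0.05,0,-0.18,-0.6,0,0,0,-0.08,0,-0.24,-0.8,0,0,0,-0.11,0,-0.3,-1,0,0,0,-0.126]

```text
time_s: 13.45
tcp_pos: [0.4456, -0.3506, 0.1613]
tcp_rot: [[0.708, 0.706, 0.001], [0.706, -0.708, 0.001], [0.001, 0.0, -1.0]]
force: [0.7, -0.9, 0.1]
grip_width: 0.5
finger_force: 0.0
```

```bash
python3 - <<'E'
from h import *
s=bot.sense();print(s["time_s"],np.round(s["tcp_pos"],4),s["q"],s["grip_width"])
w=grab_frame("wrist"); cv2.imwrite("pics/w4.png",w[:,:,::-1])
f=grab_frame("scene"); cv2.imwrite("pics/scene4.png",f[:,:,::-1]); 
W=cv2.resize(w,(480,300)); F=f[140:290,150:480]; F=cv2.resize(F,(660,300),interpolation=cv2.INTER_CUBIC)
c=np.zeros((600,660,3),np.uint8); c[:300,:480]=W; c[300:]=F; cv2.imwrite("pics/c4.png",c[:,:,::-1])
E
```

```text
13.45 [ 0.4456 -0.3506  0.1613] [-4.66962834e+01  1.80893327e+01 -4.44986625e+00  6.74581265e+01
  4.50140350e-02  8.83978355e+01] 0.5002966735795525
```

View pics/c4.png

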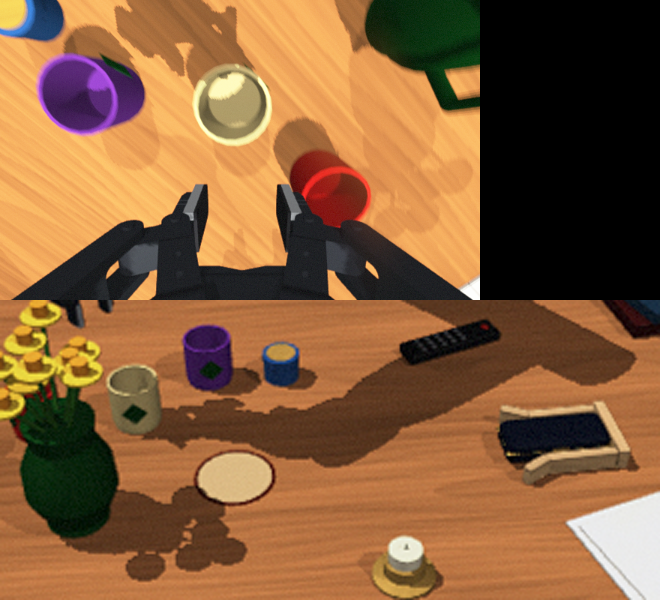

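The case sits fully home in the holder (crop (565,440)). In the wrist view the cream cup's rim is at about (232,105), purple is to the left (90,95), and red (335,190) is near the right fingertip. I measure all three rims before descending.

```bash
python3 - <<'E'
from h import *
h=cv2.cvtColor(cv2.imread("pics/w4.png"),cv2.COLOR_BGR2HSV).astype(int); H,S,V=h[:,:,0],h[:,:,1],h[:,:,2]
M={"cream":(H>20)&(H<36)&(S<140)&(V>60),"purple":(H>125)&(H<150)&(S>80),"red":((H<4)|(H>174))&(S>150)}
for n,m in M.items():
    m=m.astype(np.uint8); 
    if n=="cream": m[:, :230]=0; m[:,380:]=0; m[230:]=0
    k=max(cv2.findContours(m,0,1)[0],key=cv2.contourArea)
    (c,r)=cv2.minEnclosingCircle(k); print(n,k[:,0].min(0),k[:,0].max(0))
    if n=="cream":
        p=plane("wrist",k[:,0],.075); print(cv2.minEnclosingCircle((p*1000).astype(np.float32)))
print("purple rim",plane("wrist",[[51,130],[155,130],[105,75],[105,177]],.075),"\nred rim",plane("wrist",[[403,260],[494,260],[449,220],[449,306]],.075))
E
```

```text
cream [256  86] [362 194]
((473.3478088378906, -311.8277893066406), 37.367576599121094)
purple [51 72] [191 178]
red [387 204] [493 303]
purple rim [[ 0.35469722 -0.18066509]
 [ 0.40471662 -0.23107081]
 [ 0.41016732 -0.18665275]
 [ 0.35325609 -0.22559955]] 
red rim [[ 0.45954531 -0.42441931]
 [ 0.50853862 -0.47377473]
 [ 0.50483323 -0.42415212]
 [ 0.45875502 -0.48077705]]
```

Cream cup refined to (0.4735, −0.312), radius 37 mm, which fits. Red is at (0.484, −0.450), so I come down close behind the cup with the fingers narrower to stay clear of it.

Request:
send_rows:
  series: [0.4,-0.13,-0.02,0,0,0,0,0.4,-0.13,-0.02,-0.2,0,0,0,0.4,-0.13,-0.02,-0.4,0,0,0,0.4,-0.13,-0.02,-0.6,0,0,0,0.4,-0.13,-0.02,-0.7,0,0,0]

```text
time_s: 14.05
tcp_pos: [0.4319, -0.3505, 0.09]
tcp_rot: [[0.706, 0.708, -0.001], [0.708, -0.706, 0.002], [0.0, -0.002, -1.0]]
force: [0.5, 0.2, 0.2]
grip_width: 0.299
finger_force: 0.0
```

Request:
send_rows:
  series: [0.4,0,0,-0.2,0,0,0,0.4,0,0,-0.4,0,0,0,0.4,0,0,-0.6,0,0,0,0.4,0,0,-0.75,0,0,0,0.4,0,0,-0.75,0,0,0]

```text
time_s: 14.55
tcp_pos: [0.4319, -0.3506, 0.015]
tcp_rot: [[0.706, 0.708, -0.002], [0.708, -0.706, 0.002], [0.0, -0.003, -1.0]]
force: [-1.3, 0.8, 0.9]
grip_width: 0.299
finger_force: 0.0
```

Request:
send_rows:
  series: [0.4,0.03,0.03,0,0,0,0,0.4,0.06,0.06,0,0,0,0,0.4,0.1,0.1,0,0,0,0,0.4,0.15,0.15,0,0,0,0,0.4,0.2,0.2,0,0,0,0]

```text
time_s: 15.05
tcp_pos: [0.4533, -0.3317, 0.0167]
tcp_rot: [[0.707, 0.707, 0.0], [0.707, -0.707, -0.001], [-0.0, 0.001, -1.0]]
force: [-1.7, -1.6, 0.7]
grip_width: 0.302
finger_force: 0.0
```

```bash
cat >> h.py <<'E'
def cup():
    s=bot.sense(); print(s["time_s"],np.round(s["tcp_pos"],4),s["force"])
    im=grab_frame("wrist"); h=cv2.cvtColor(np.ascontiguousarray(im),cv2.COLOR_RGB2HSV).astype(int)
    m=((h[:,:,0]>18)&(h[:,:,0]<40)&(h[:,:,1]<150)&(h[:,:,2]>50)).astype(np.uint8)
    for k in cv2.findContours(m,0,1)[0]:
        if cv2.contourArea(k)<2000: continue
        p=plane("wrist",k[:,0],.075); print(k[:,0].min(0),k[:,0].max(0),cv2.minEnclosingCircle((p*1000).astype(np.float32)))
    return im
E
python3 -c "
from h import *
cup()"
```

```text
15.05 [ 0.4533 -0.3317  0.0167] [-1.74778275 -1.55940607  0.65995212]
[187  62] [455 319] ((486.1199035644531, -298.4710693359375), 36.171566009521484)
```

Contact is centred: cup at (0.486, −0.2985), 46.6 mm ahead of the TCP. About 0.126/0.129 m remains to the coaster.

Request:
send_rows:
  series: [0.4,0.06,0.06,0,0,0,0,0.4,0.12,0.12,0,0,0,0,0.4,0.18,0.185,0,0,0,0,0.4,0.24,0.245,0,0,0,0,0.4,0.3,0.31,0,0,0,0]

```text
time_s: 15.6
tcp_pos: [0.4833, -0.3004, 0.0162]
tcp_rot: [[0.707, 0.707, -0.0], [0.707, -0.707, 0.0], [-0.0, -0.0, -1.0]]
force: [-0.4, -1.6, 0.6]
grip_width: 0.298
finger_force: 0.0
```

Request:
send_rows:
  series: [0.4,0.06,0.06,0,0,0,0,0.4,0.12,0.12,0,0,0,0,0.4,0.18,0.185,0,0,0,0,0.4,0.24,0.245,0,0,0,0,0.4,0.3,0.31,0,0,0,0]

```text
time_s: 16.1
tcp_pos: [0.5133, -0.2695, 0.0163]
tcp_rot: [[0.707, 0.707, 0.0], [0.707, -0.707, -0.0], [-0.0, 0.0, -1.0]]
force: [-0.4, -1.4, 0.2]
grip_width: 0.298
finger_force: 0.0
```

Request:
send_rows:
  series: [0.4,0.06,0.06,0,0,0,0,0.4,0.12,0.12,0,0,0,0,0.4,0.18,0.18,0,0,0,0,0.4,0.24,0.24,0,0,0,0,0.4,0.3,0.3,0,0,0,0]

```text
time_s: 16.6
tcp_pos: [0.5433, -0.2395, 0.0163]
tcp_rot: [[0.707, 0.707, 0.0], [0.707, -0.707, 0.0], [0.0, -0.0, -1.0]]
force: [-1.5, -1.1, -0.2]
grip_width: 0.302
finger_force: 0.0
```

Request:
send_rows:
  series: [0.4,0.06,0.06,0,0,0,0,0.4,0.12,0.12,0,0,0,0,0.4,0.18,0.18,0,0,0,0,0.4,0.22,0.22,0,0,0,0,0.4,0.25,0.25,0,0,0,0]

```text
time_s: 17.1
tcp_pos: [0.5682, -0.2146, 0.0163]
tcp_rot: [[0.707, 0.707, -0.0], [0.707, -0.707, -0.0], [-0.0, -0.0, -1.0]]
force: [-1.0, -0.4, -0.1]
grip_width: 0.303
finger_force: 0.0
```

```bash
python3 -c "
from h import *
im=cup(); cv2.imwrite('pics/w5.png',im[:,:,::-1])"
```

```text
17.1 [ 0.5682 -0.2146  0.0163] [-0.99738264 -0.36286823 -0.11617622]
[186   0] [455 321] ((605.2609252929688, -177.31704711914062), 42.5613899230957)
```

The mask now merges with the coaster. By the fixed offset the cup is at about (0.601, −0.181), so 11 mm per axis remains. Then I back off, lift and check.

Request:
send_rows:
  series: [0.4,0.03,0.03,0,0,0,0,0.4,0.06,0.06,0,0,0,0,0.4,0.09,0.09,0,0,0,0,0.4,0.11,0.115,0,0,0,0,0.4,0.11,0.115,0,0,0,0]

```text
time_s: 17.65
tcp_pos: [0.5791, -0.2032, 0.0163]
tcp_rot: [[0.707, 0.707, 0.0], [0.707, -0.707, 0.0], [0.0, 0.0, -1.0]]
force: [0.7, -0.3, 0.5]
grip_width: 0.301
finger_force: 0.0
```

Request:
send_rows:
  series: [0.4,-0.1,-0.1,0,0,0,0,0.4,-0.25,-0.25,0,0,0,0,0.4,-0.5,-0.5,0,0,0,0,0.4,-0.5,-0.5,0.4,0,0,0,0.4,-0.5,-0.5,0.8,0,0,0]

```text
time_s: 18.15
tcp_pos: [0.5266, -0.2545, 0.0963]
tcp_rot: [[0.709, 0.706, -0.003], [0.706, -0.709, 0.002], [-0.001, -0.003, -1.0]]
force: [-0.3, -0.3, 0.1]
grip_width: 0.301
finger_force: 0.0
```

Request:
send_rows:
  series: [0.4,-0.2,0.1,0.4,0,0,0,0.4,-0.4,0.3,0.8,0,0,0,0.4,-0.6,0.5,1,0,0,0,0.4,-0.6,0.5,1,0,0,0,0.4,-0.6,0.5,1,0,0,0]

```text
time_s: 18.65
tcp_pos: [0.4684, -0.2039, 0.1967]
tcp_rot: [[0.707, 0.707, 0.001], [0.707, -0.707, -0.001], [0.0, 0.002, -1.0]]
force: [-0.0, -0.6, -1.3]
grip_width: 0.3
finger_force: 0.0
```

```bash
python3 - <<'E'
from h import *
s=bot.sense();print(s["time_s"],np.round(s["tcp_pos"],4),s["force"])
f=grab_frame("scene"); cv2.imwrite("pics/scene6.png",f[:,:,::-1]); d=grab_frame("side")
F=cv2.resize(f[130:300,140:480],(680,340),interpolation=cv2.INTER_CUBIC); G=cv2.resize(d[120:380,150:520],(370,260))
c=np.zeros((600,680,3),np.uint8); c[:340]=F; c[340:,:370]=G; cv2.imwrite("pics/c6.png",c[:,:,::-1])
E
```

```text
18.65 [ 0.4684 -0.2039  0.1967] [-0.03369936 -0.62182699 -1.28075815]
```

View pics/c6.png

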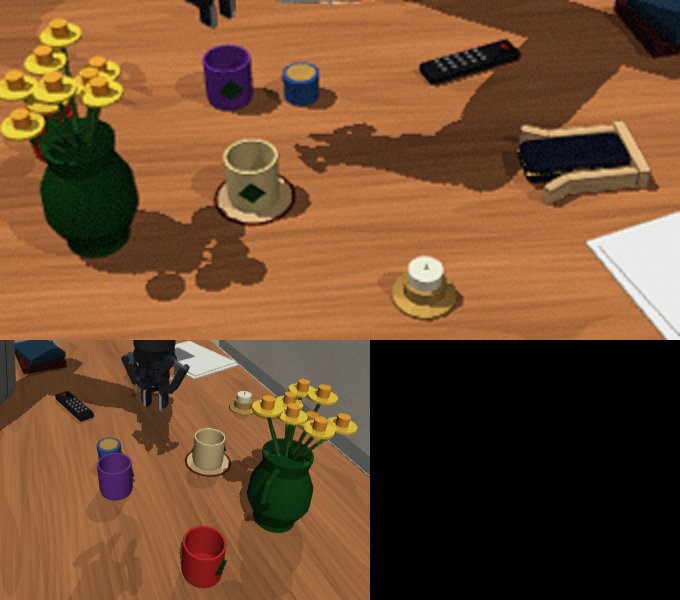

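The cup stands upright and centred on the coaster: (254,195) in the crop, with the border visible all round. The case rests against the back wall with no felt showing, and everything else is where it was. Handing in.

```bash
python3 -c "
from station import bot
print(bot.finish_job())"
```

```text
the job is handed in; nothing more can be done
None
```

The job is handed in at about 19 s of the 64 s allowed: the glasses case is against the holder's back wall, the cream cup stands upright on the coaster, and nothing else on the table was touched.

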